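# Set a pencil marking gauge over a plate

### The arm

A 6-joint arm with a two-finger parallel gripper is mounted at the origin on the work surface. World frame = base frame: x ahead of the robot, y to its left, z up, the work surface at z = 0. Lengths are in m, angles in degrees, forces in N, time in s.
With the tool pointing down it reaches from about 0.4 to 0.825 m from the base axis. Payload 7 kg.
Tool frame: the origin (TCP) lies on the front face of the gripper's body, between the roots of the fingers; the fingertips stand 66 mm ahead of it and the grasp point (between the pads) lies 47 mm ahead of it; z points along the fingers, y is the line along which they close (so a half turn about z gives the same grasp; the last joint's range is limited). The gripper opens to 88 mm and grips with 3 to 60 N. Pads are 19 mm wide; open, the fingers measure 130 mm over their backs; the gripper's body (78 mm by 193 mm) begins 47 mm behind the grasp point.
Start: joints at [-51.217, 20.546, 0.682, 0, -70.136, -16.507], TCP at [0.256, -0.625, 0.292] pointing down, gripper open.
Joint ranges: [-176.03, 176.03], [-82.01, 121.73], [-58.28, 71.71], [-173.87, 95.51], [-174.79, -0.11], [-173.66, 173.66]. Speed limits (degrees/s): [136.94, 136.94, 172.46, 180, 180, 180].

### API

Orientations are given as [roll, pitch, yaw] about the fixed x, y, z axes, in that order (R = Rz(yaw) Ry(pitch) Rx(roll)).
In Python, from plant import ctrl gives the robot as it stands.
- The arm moves only by the tool send_rows, never from a script. Its argument "deltas" is a list of rows, each a list of 2 entries, a list of its own where there are three numbers: the shift along the tool's x, y, z each as a share of 800 mm, from -1 to 1, then the turn about the tool's z as a share of 90 degrees, from -1 to 1. A call has exactly 5 rows; each row is the pose to reach, as a shift and turn from the pose commanded when the call began, along the tool's axes at that moment; what a row does not reach only later rows make up. A row lasts 1/12 s, in which the tool goes at most 41.7 mm and 7.16 degrees, less where a joint would pass 70% of its speed; a pose out of reach is approached as far as the arm can. A call with a number of a shift or a turn outside -1 to 1 is refused whole. A call with a gripper value outside its range is refused whole. "gripper" is the opening, from 0 (shut) to 1 (fully open), set as the call begins (left out, the last holds). The fingers move at their own pace and stop on an object; the grip force is fixed at half the most. Time passes only in rows, so rows that repeat a pose let the fingers close, or fill a call up. It gives the time, the measured TCP pose, the force, the opening and the grip force at its end, in the units of the state.
- ctrl.get_obs(): the state, without advancing time (a new reading comes with each control period).
- ctrl.snapshot(name): name is "side" or "top" or "wrist"; returns a dict with "color" (384x512x3 uint8, red, green, blue), "vertical_fov" (degrees; the focal length in pixels is half the picture's height over the tangent of half this angle, whatever the lens; pixels are square), "cx", "cy" (the principal point, pixels), "rvec" (rotation vector, rad) and "tvec" (3), from world to camera coordinates, as OpenCV has them. Camera axes: x right, y down, z forward; pixel columns grow to the right and rows downward; lengths in m; the calibration is good to about 2 mm. A picture is of the moment at which its call begins. There is no depth.
- ctrl.close_job(): hands the job in; it is judged then, once.
Trained networks look in a picture, given as the dict that the camera call returned (one of the last four; its "shot" number tells which), for a name from the list of things; names that differ only in an ending like _2 or _b are one class to them, and where a whole thing is asked for, a point or a joint stands for the part that bears it (a point fixed in the world has none). Each returns a list of dicts, best first, with "conf" (0 to 1); they miss things now and then, are a little off and sometimes report something else, mostly with a low value. They report only what shows in the picture. A call takes as long as a camera call.
- ctrl.boxes_of(picture, thing): "xy" ([column, row] as shares, 0 to 1, of the picture: columns of its width, rows of its height, amid what is visible of it).
- ctrl.cut_out(picture, thing): "pixels" (384x512 bool, what is visible of it) and "xy" ([column, row] as shares, 0 to 1, of the picture: columns of its width, rows of its height, amid what is visible of it).
The state is a dict: "clock": time; "joint_pos": joint angles; "qvel": joint speeds; "tau": joint torques, N m; "tool_pos": TCP position; "orientation": TCP orientation; "force": force on the tool from outside, world axes, zero at the start; "moment": the same for the moment, N m; "opening": finger opening in m; "gripper_force": force on a finger pad.
Only numpy, scipy, OpenCV 4.12 (cv2) and the standard library are available. Lean on these libraries where they do the work, as an engineer would, in place of code of your own. Each camera call takes 0.05 s, during which the arm holds its last target. There are 200 camera calls.

### The job

On the marking gauge, first raise the pencil by pressing its lift paddle all the way down, so that it will clear the plate. Then pinch the grip so that its lock button is squeezed in, pull the telescoping arm out until the second long mark on its scale stands at the mouth of the sleeve, and finish while holding it there: keep pinching the grip with the button in, pencil still raised. Do not shift the plate or disturb the other things on the table.

Things in the scene. Friction and masses are not known exactly. Their poses are not given: they have to be found in the camera images.
- gauge: the marking gauge's fixed stand: grey base plate 110 x 120 mm, steel post, and on it a level grey sleeve (175 x 30 x 35 mm); the arm's centre line is 150 mm above the table. Origin: on the table under that line, 60 mm behind the sleeve's mouth. Its +x points out of the mouth, the way the arm pulls out; +y is the side of the lock button and of the lift paddle; z is up.
- sleeve_mouth (a point): top edge of the dark steel collar at the sleeve's mouth, where the scale is read (166 mm above the table)
- boom (a joint): how far the telescoping arm (flat aluminium bar, 18 mm wide, 14 mm high) is out, in m: 0 fully in, 0.135 end stop. On top: a black tick every 10 mm, a long mark right across every 40 mm; at 0.040, 0.080, 0.120 the first, second, third long mark is at the collar's front face. Starts 0.005 to 0.030 out, no long mark showing. Locked it holds about 20 N; unlocked it slides with 1 N of friction.
- second_long_mark (a point): middle of the second long mark, on the bar's top face; hidden inside the sleeve until it comes out (0.080 m behind the collar's face when the arm is fully in)
- grip_center (a point): centre of the black rubber grip block (grip_block) on the bar, 50 mm beyond the collar plus the extension, 150 mm above the table. The block is 30 mm long (gauge x), 24 mm wide (gauge y), 36 mm high. It moves along gauge x only.
- lock_button (a joint): travel in m of the steel lock button (face 20 x 24 mm) in the grip block's +y side: about -0.0025 out, 0.005 fully in, over 0.003 = squeezed. Its face is 21 mm from the bar's centre line when out, 13.5 mm fully in; the block's other face is at 12 mm, so a pinch across closes from 33 to 25.5 mm. Spring 4 to 6.3 N. Out = arm locked, squeezed = arm free; it springs out and locks when let go.
- pen_lever (a joint): angle in rad of the pen lift, a steel rocker on the bar's outer end, 65 mm beyond the grip's centre, pivoting about a lengthwise line 160 mm above the table: 0 (to 0.12 at the start) = pencil lowered, 0.5 = stop, fully raised; over 0.40 = raised. Pressing its flat paddle down raises the pencil on the other side; about 1 N moves it and it stays where it is left.
- paddle (a point): centre of the top face of the lift's paddle (26 mm along gauge x, 30 mm across), on the +y side, about 49 mm from the bar's centre line; it slopes up away from the bar. It stands about 178 mm above the table with the pencil lowered and 152 mm with it fully raised.
- pencil_tip (a point): tip of the pencil (7 mm thick) on the rocker's -y side, 42 mm from the bar's centre line; 69 mm above the table when lowered (below the plate's rim), about 100 mm when raised
- wheel: fixed low banding wheel, 170 mm across, top 55 mm above the table; origin on the table at its axis
- plate: loose terracotta plate, 200 mm across, 22 mm high, on the wheel, its rim 77 mm above the table; beyond the arm's end; origin under its centre
- mug: white ceramic mug, 76 mm across, 85 mm high; leave it alone
- cutter: star-shaped steel cutter, about 75 mm across, 22 mm high; leave it alone
- scraper: wooden-handled spatula, 170 mm long, lying flat; leave it alone
- rolling_pin: wooden rolling pin, 360 mm long, 56 mm thick; leave it alone
- bowl: white bowl, 130 mm across, 50 mm high; leave it alone
- nippers: steel tile nippers with rubber handles, about 180 mm long; leave it alone
- phone: black phone, 58 x 115 x 11 mm; leave it alone

How it is judged (in metres and radians):
On the way, in this order (a step that is already met when the one before it is completed fails the run):
1. the pencil is raised while the arm is still in (value of joint pen_lever above 0.4 rad and value of joint boom below 0.04 m), for 0.2 s.
2. the grip is pinched with the lock button squeezed in, before the arm is drawn out (contact force between the fingers and grip_block above 2 N and value of joint lock_button above 0.003 m and value of joint boom below 0.06 m), for 0.1 s.
At the end, for the whole second after the job is handed in: The fingers still pinch the grip block (over 2 N) with the lock button at least 3 mm in; the arm rests within 4 mm of the second long mark (0.076 to 0.084 m out); the pencil is raised (lift over 0.40 rad); the plate is within 10 mm of where it was (contact force between the fingers and grip_block above 2 N and value of joint lock_button above 0.003 m and value of joint boom between 0.076 and 0.084 m and velocity of joint boom between -0.01 and 0.01 m/s and value of joint pen_lever above 0.4 rad and distance of plate from where it was at the start of the episode below 0.01 m); the arm keeps its last pose, push and grip.
It fails at once if the plate is shifted by more than 10 mm (distance of plate from where it was at the start of the episode above 0.01 m).
It fails at once if another thing on the table is moved by more than 20 mm (distance of any of mug, cutter, scraper, rolling_pin, bowl, nippers, phone from where it was at the start of the episode above 0.02 m).
It also fails if it takes over 45 s, if anything falls off the work surface, if the arm or the gripper's body presses on something with over 40 N, if the wrist force passes 120 N, or if a joint passes its speed limit or range.

## Working session

There is one attempt and no reset: what is moved stays moved. The work goes in short steps, Python scripts to look and compute and a tool call to move; the robot and the scene stay as the last step left them, time stands still between calls to the robot, and variables do not carry over. Pictures are saved under pics/ and viewed, at most 10 in all, crops included, and the job is handed in when it is done.

Besides the shell and the picture viewer there is one more tool, called after ">>>" as name([rows], argument=value, ...), one row to a line, values as JSON. send_rows: Moves the arm, as the interface text tells. Shift numbers are shares of 800 mm and turn numbers shares of 90 degrees, none past 1 either way. Its arguments: {"type":"object","properties":{"deltas":{"type":"array","items":{"type":"array"}},"gripper":{"type":"number"}},"required":["deltas"]}

```bash
mkdir -p pics
cat > h.py <<'E'
import numpy as np, cv2
from plant import ctrl
def K(p):
    h,w=p["color"].shape[:2]; f=h/2/np.tan(np.radians(p["vertical_fov"])/2)
    return np.array([[f,0,p["cx"]],[0,f,p["cy"]],[0,0,1.]])
def ray(p,uv):
    R=cv2.Rodrigues(np.array(p["rvec"],float))[0]; t=np.array(p["tvec"],float).ravel()
    d=R.T@np.linalg.inv(K(p))@np.array([uv[0],uv[1],1.]); return -R.T@t,d
def atz(p,uv,z):
    c,d=ray(p,uv); return c+d*(z-c[2])/d[2]
def proj(p,X):
    return cv2.projectPoints(np.array(X,float).reshape(-1,1,3),np.array(p["rvec"],float),np.array(p["tvec"],float),K(p),None)[0].reshape(-1,2)
def save(p,n): cv2.imwrite("pics/"+n+".png",cv2.cvtColor(p["color"],cv2.COLOR_RGB2BGR))
E
python3 - <<'E'
from h import *
print({k:np.round(v,3) for k,v in ctrl.get_obs().items()})
Z=dict(grip_center=.15,paddle=.17,sleeve_mouth=.166,pencil_tip=.069,plate=.07,mug=.04,rolling_pin=.03,gauge=.1,bowl=.03,lock_button=.15)
ims=[]
for n in ("top","side"):
    p=ctrl.snapshot(n); save(p,n+"0"); ims.append(p["color"])
    print(n,"cam",ray(p,(0,0))[0].round(3))
    for k,z in Z.items():
        for b in ctrl.boxes_of(p,k)[:1]:
            uv=np.array(b["xy"])*[512,384]; print(k,round(b["conf"],2),uv.round(1),atz(p,uv,z).round(3))
im=np.vstack(ims); im=cv2.resize(im,(400,600))
im=cv2.cvtColor(np.hstack(ims),cv2.COLOR_RGB2BGR); cv2.imwrite("pics/a.png",cv2.resize(im,(800,300)))
E
```

```text
{'clock': np.float64(0.0), 'joint_pos': array([-5.1217e+01,  2.0591e+01,  6.3400e-01, -2.0000e-02, -7.0135e+01,
       -1.6508e+01]), 'qvel': array([ 0.052, -0.076,  0.055, -0.072, -0.089,  0.053]), 'tau': array([ 1.0000e-03, -5.8272e+01,  2.9305e+01,  6.9980e+00,  7.0000e-03,
       -0.0000e+00]), 'tool_pos': array([ 0.256, -0.624,  0.291]), 'orientation': array([ 1.79907e+02, -8.00000e-03, -1.57731e+02]), 'force': array([-0.282, -0.513,  1.027]), 'moment': array([ 0.041,  0.022, -0.002]), 'gripper_force': np.float64(0.0), 'opening': np.float64(0.088)}
top cam [ 0.352 -0.008  1.674]
grip_center 0.86 [249.6 200.1] [ 0.516 -0.01   0.15 ]
paddle 0.51 [254.3 184.2] [ 0.57  -0.026  0.17 ]
pencil_tip 0.43 [258.1 187.9] [ 0.571 -0.041  0.069]
plate 0.84 [294.8 204.8] [ 0.509 -0.178  0.07 ]
mug 0.79 [194.5 174.6] [0.624 0.201 0.04 ]
rolling_pin 0.67 [136.1 173.7] [0.628 0.426 0.03 ]
gauge 0.58 [207.8 207.9] [0.492 0.142 0.1  ]
bowl 0.68 [360.3 176. ] [ 0.626 -0.436  0.03 ]
side cam [-0.301  0.936  0.847]
grip_center 0.79 [261.7 193.7] [ 0.541 -0.014  0.15 ]
paddle 0.75 [267.  189.6] [ 0.523 -0.021  0.17 ]
sleeve_mouth 0.87 [240.8 234.8] [0.402 0.228 0.166]
pencil_tip 0.59 [271.4 191.5] [ 0.623 -0.164  0.069]
plate 0.6 [296.4 197.2] [ 0.525 -0.194  0.07 ]
mug 0.93 [196.3 235.6] [0.637 0.203 0.04 ]
rolling_pin 0.64 [141.9 270.3] [0.625 0.425 0.03 ]
gauge 0.83 [236.9 231.5] [0.492 0.155 0.1  ]
bowl 0.87 [315.  172.2] [ 0.648 -0.489  0.03 ]
lock_button 0.3 [286.9 248.1] [0.28 0.17 0.15]
```

View pics/top0.png

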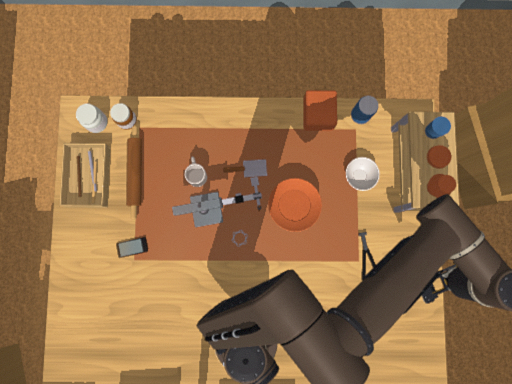

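View pics/side0.png

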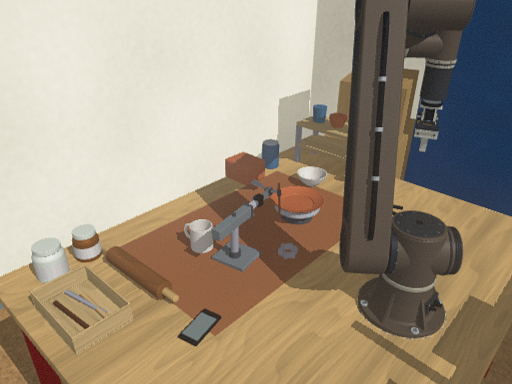

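Run:
```python
import cv2
a=cv2.imread("pics/top0.png")[145:250,165:325]; b=cv2.imread("pics/side0.png")[165:275,180:340]
a=cv2.resize(a,(400,262),interpolation=2); cv2.imwrite("pics/c.png",cv2.resize(cv2.imread("pics/top0.png")[150:230,165:275],(770,560),interpolation=2))
```

```text
(no output)
```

View pics/c.png

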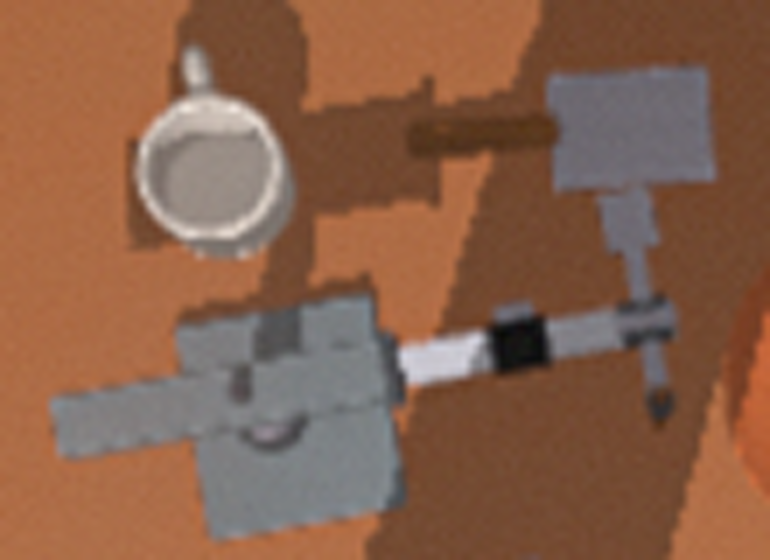

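```bash
python3 - <<'E'
from h import *
p=ctrl.snapshot("top")
g=lambda u,v,z:atz(p,(165+(u+.5)/7-.5,150+(v+.5)/7-.5),z)
P=dict(grip=g(520,341,.168),collar=g(400,368,.166),rear=g(56,428,.166),rocker=g(645,320,.165),paddle=g(628,218,.177),pen=g(657,405,.09))
for k,v in P.items(): print(k,v.round(4))
d=P['rocker']-P['rear'];print(np.degrees(np.arctan2(d[1],d[0])))
d=P['grip']-P['rear'];print(np.degrees(np.arctan2(d[1],d[0])))
for a,b in (('grip','collar'),('rocker','grip'),('rear','collar')):print(a,b,np.linalg.norm((P[a]-P[b])[:2]))
q=ctrl.snapshot("side")
for k in P: print(k,proj(q,P[k]).round(1))
E
python3 - <<'E'
import cv2
cv2.imwrite("pics/d.png",cv2.resize(cv2.imread("pics/side0.png")[170:270,200:310],(660,600),interpolation=2))
E
```

```text
grip [0.5203 0.0277 0.168 ]
collar [0.5065 0.0876 0.166 ]
rear [0.4751 0.2583 0.166 ]
rocker [ 0.5317 -0.0347  0.165 ]
paddle [ 0.5815 -0.0257  0.177 ]
pen [ 0.4958 -0.0426  0.09  ]
-79.05750012225106
-78.90318739752288
grip collar 0.06142131103310843
rocker grip 0.06350138242171369
rear collar 0.17357232746807202
grip [[257.9 195.4]]
collar [[248.4 204. ]]
rear [[215.5 229.2]]
rocker [[267.8 188.7]]
paddle [[255.3 181.8]]
pen [[276.5 210.3]]
```

View pics/d.png

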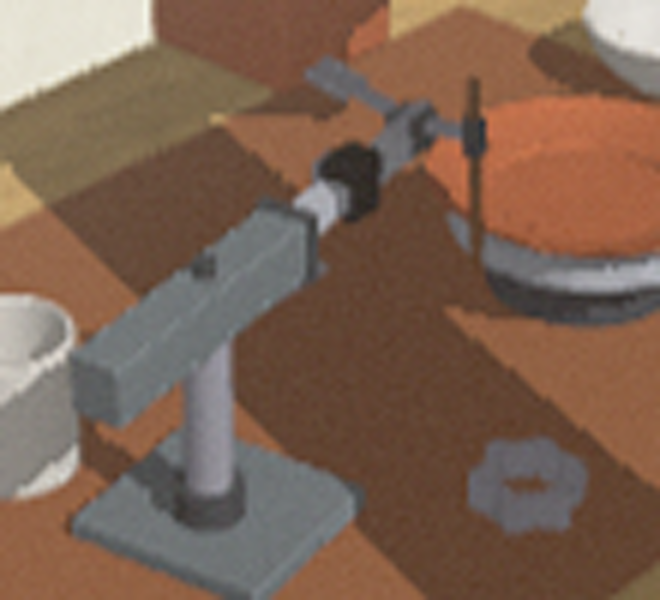

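>>> send_rows([
  [[-0.04,0.032,0],0],
  [[-0.08,0.064,0],0],
  [[-0.12,0.096,0],0],
  [[-0.16,0.128,0],0],
  [[-0.2,0.16,0],0],
], gripper=0)

```text
clock: 1.62
tool_pos: [0.3558, -0.4439, 0.2922]
orientation: [-180.0, 0.0, -157.8]
force: [0.6, -0.3, -0.2]
opening: 0.0599
gripper_force: 0.0
```

>>> send_rows([
  [[-0.04,0.032,0],0],
  [[-0.08,0.064,0],0],
  [[-0.12,0.096,0],0],
  [[-0.16,0.128,0],0],
  [[-0.2,0.16,0],0],
])

```text
clock: 2.03
tool_pos: [0.4555, -0.2645, 0.2926]
orientation: [-180.0, 0.0, -157.7]
force: [0.9, -0.0, 0.1]
opening: 0.0264
gripper_force: 0.0
```

>>> send_rows([
  [[-0.04,0.032,0],0],
  [[-0.08,0.064,0],0],
  [[-0.12,0.096,0],0],
  [[-0.16,0.128,0],0],
  [[-0.2,0.16,0],0],
])

```text
clock: 2.45
tool_pos: [0.5551, -0.0853, 0.2927]
orientation: [-180.0, 0.1, -157.7]
force: [1.0, -1.0, 0.0]
opening: 0.0008
gripper_force: 0.0
```

>>> send_rows([
  [[-0.03,0.028,0],0.063],
  [[-0.063,0.056,0],0.126],
  [[-0.063,0.056,0],0.126],
  [[-0.063,0.056,0],0.126],
  [[-0.063,0.056,0],0.126],
])

```text
clock: 2.87
tool_pos: [0.584, -0.0266, 0.292]
orientation: [-180.0, -0.0, -169.0]
force: [-0.5, 0.8, 0.0]
opening: 0.0005
gripper_force: 0.0
```

>>> send_rows([
  [[0,0,0.03],0],
  [[0,0,0.05],0],
  [[0,0,0.065],0],
  [[0,0,0.075],0],
  [[0,0,0.085],0],
])

```text
clock: 3.28
tool_pos: [0.5838, -0.0278, 0.2241]
orientation: [-180.0, 0.0, -169.1]
force: [-0.2, -0.1, 1.6]
opening: 0.0004
gripper_force: 0.7
```

>>> send_rows([
  [[0,0,0.001],0],
  [[0,0,0.002],0],
  [[0,0,0.003],0],
  [[0,0,0.003],0],
  [[0,0,0.003],0],
])

```text
clock: 3.7
tool_pos: [0.5843, -0.0267, 0.2223]
orientation: [180.0, 0.0, -169.1]
force: [0.7, 0.2, -0.5]
opening: 0.0007
gripper_force: 0.0
```

>>> send_rows([
  [[0,0,0.001],0],
  [[0,0,0.002],0],
  [[0,0,0.003],0],
  [[0,0,0.004],0],
  [[0,0,0.004],0],
])

```text
clock: 4.12
tool_pos: [0.5842, -0.0268, 0.219]
orientation: [-180.0, 0.0, -169.0]
force: [-1.5, -0.3, 5.5]
opening: 0.0003
gripper_force: 2.2
```

>>> send_rows([
  [[0,0,0.001],0],
  [[0,0,0.0015],0],
  [[0,0,0.0015],0],
  [[0,0,0.0015],0],
  [[0,0,0.0015],0],
])

```text
clock: 4.53
tool_pos: [0.5842, -0.0268, 0.2186]
orientation: [-180.0, 0.0, -169.0]
force: [-4.4, 1.3, 10.0]
opening: 0.0007
gripper_force: 4.5
```

>>> send_rows([
  [[0,0,-0.03],0],
  [[0,0,-0.07],0],
  [[0,0,-0.102],0],
  [[0.02,0.02,-0.102],-0.07],
  [[0.04,0.05,-0.102],-0.15],
], gripper=1)

```text
clock: 4.95
tool_pos: [0.5459, 0.0061, 0.3002]
orientation: [-180.0, 0.2, -155.5]
force: [-0.0, 1.6, -0.6]
opening: 0.0283
gripper_force: 0.0
```

Run:
```python
from h import *
o=ctrl.get_obs(); print(o["tool_pos"],o["orientation"])
y=np.radians(o["orientation"][2]); d=np.array([.521,.028])-o["tool_pos"][:2]
print("share",(d@[np.cos(y),np.sin(y)])/.8,(d@[np.sin(y),-np.cos(y)])/.8,"turn",-(-79-o["orientation"][2])/90)
```

```text
[0.5458754  0.00606812 0.30015225] [-1.79973425e+02  1.53782541e-01 -1.55462101e+02]
share 0.016900770982900593 0.037852218257940565 turn -0.8495789004916386
```

>>> send_rows([
  [[0.017,0.038,0],-0.08],
  [[0.017,0.038,0],-0.16],
  [[0.017,0.038,0],-0.24],
  [[0.017,0.038,0],-0.32],
  [[0.017,0.038,0],-0.39],
])

```text
clock: 5.37
tool_pos: [0.52, 0.0289, 0.299]
orientation: [-180.0, 0.0, -120.1]
force: [0.2, -0.3, 0.3]
opening: 0.0616
gripper_force: 0.0
```

>>> send_rows([
  [[0,0,0],-0.08],
  [[0,0,0],-0.16],
  [[0,0,0],-0.24],
  [[0,0,0],-0.32],
  [[0,0,0],-0.39],
])

```text
clock: 5.78
tool_pos: [0.5201, 0.0286, 0.2988]
orientation: [180.0, 0.0, -85.0]
force: [0.5, 0.4, 0.3]
opening: 0.0871
gripper_force: 0.0
```

>>> send_rows([
  [[0,0,0],-0.06],
  [[0,0,0],-0.06],
  [[0,0,0],-0.06],
  [[0,0,0],-0.06],
  [[0,0,0],-0.06],
])

```text
clock: 6.2
tool_pos: [0.5201, 0.0285, 0.2989]
orientation: [180.0, 0.0, -80.1]
force: [-0.3, 0.2, 0.7]
opening: 0.088
gripper_force: 0.0
```

Run:
```python
from h import *
o=ctrl.get_obs(); print(o["tool_pos"],o["orientation"])
p=ctrl.snapshot("wrist"); save(p,"w1"); print(ray(p,(0,0))[0])
for k,z in dict(grip_center=.168,paddle=.152,lock_button=.15,sleeve_mouth=.166,plate=.077).items():
    for b in ctrl.boxes_of(p,k)[:1]:
        uv=np.array(b["xy"])*[512,384]; print(k,round(b["conf"],2),uv.round(1),atz(p,uv,z).round(4))
q=ctrl.snapshot("side"); save(q,"s1")
im=np.hstack([cv2.resize(cv2.imread("pics/w1.png"),(512,384)),cv2.resize(cv2.imread("pics/s1.png")[165:245,225:305],(288,384)*1)])
cv2.imwrite("pics/e.png",im)
```

```text
[0.52014424 0.02853812 0.29891388] [ 1.79997935e+02  2.73364910e-03 -8.01312390e+01]
[ 0.53363212 -0.04947767  0.39127781]
grip_center 0.88 [251.6 127.7] [ 0.5307 -0.0289  0.168 ]
paddle 0.65 [246.4 115.6] [ 0.5359 -0.0357  0.152 ]
lock_button 0.63 [232.8 196.2] [0.5363 0.0308 0.15  ]
sleeve_mouth 0.78 [250.9 193.9] [0.5226 0.0212 0.166 ]
plate 0.66 [300.6  28.2] [ 0.5001 -0.118   0.077 ]
```

View pics/e.png

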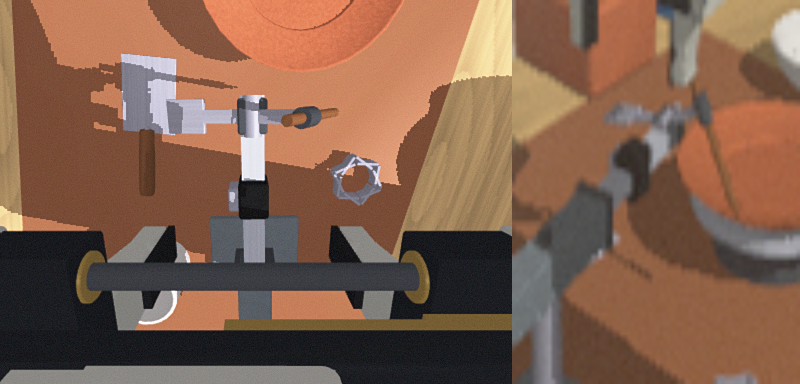

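```bash
python3 - <<'E'
from h import *
p=ctrl.snapshot("wrist")
for uv in [(239.5,217.5),(268.5,217.5),(239.5,181),(268.5,181),(254,199)]: print(uv,atz(p,uv,.168).round(4))
u=np.array([.191,-.982]);v=np.array([.982,.191])
for c in ([.5203,.0277],[.521,.028]):
  c=np.array(c); X=[[*(c+a*u+b*v),z] for a,b,z in [(-.015,.012,.168),(-.015,-.012,.168),(.015,.012,.168),(.015,-.012,.168),(.015,.012,.132),(0,.021,.150)]]
  print(proj(p,X).round(1).tolist())
E
python3 -c "
import cv2
cv2.imwrite('pics/f.png',cv2.resize(cv2.imread('pics/w1.png')[165:230,215:295],(800,650),interpolation=0)[:600])"
```

```text
(239.5, 217.5) [0.5282 0.0414 0.168 ]
(268.5, 217.5) [0.5057 0.0375 0.168 ]
(239.5, 181) [0.533 0.012 0.168]
(268.5, 181) [0.5113 0.0082 0.168 ]
(254, 199) [0.5196 0.0243 0.168 ]
[[237.6, 221.1], [267.9, 220.6], [236.3, 184.7], [267.8, 184.1], [238.4, 173.4], [227.2, 196.2]]
[[236.6, 221.3], [267.0, 220.8], [235.3, 184.9], [266.8, 184.3], [237.5, 173.6], [226.3, 196.4]]
```

View pics/f.png

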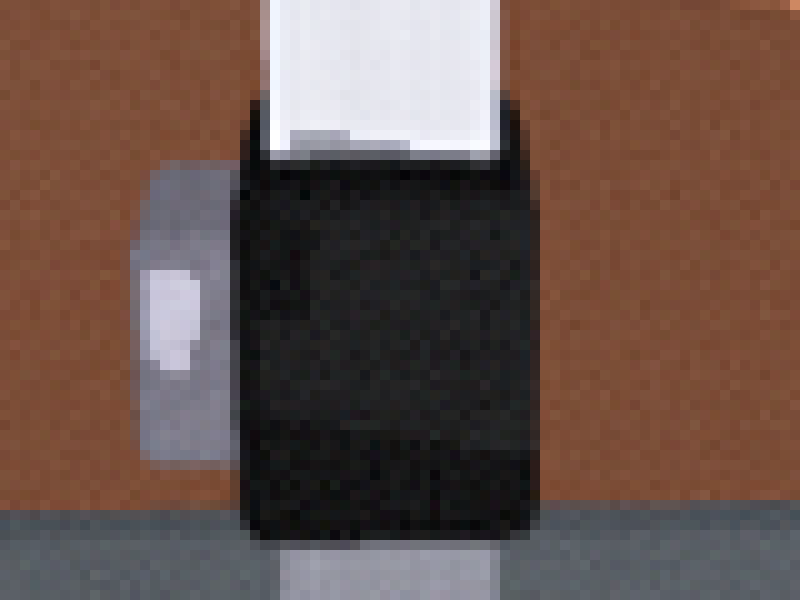

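>>> send_rows([
  [[0.003,0,0.03],-0.012],
  [[0.003,0,0.06],-0.012],
  [[0.003,0,0.09],-0.012],
  [[0.003,0,0.115],-0.012],
  [[0.003,0,0.125],-0.012],
])

```text
clock: 7.02
tool_pos: [0.5192, 0.0257, 0.1962]
orientation: [179.8, -0.0, -79.0]
force: [-0.1, -0.6, 0.3]
opening: 0.0877
gripper_force: 0.0
```

>>> send_rows([
  [[0,0,0],0],
  [[0,0,0],0],
  [[0,0,0],0],
  [[0,0,0],0],
  [[0,0,0],0],
], gripper=0.25)

```text
clock: 7.43
tool_pos: [0.5211, 0.0264, 0.2001]
orientation: [-179.9, 0.0, -78.9]
force: [0.7, 1.0, -0.3]
opening: 0.0596
gripper_force: 0.0
```

>>> send_rows([
  [[0,0,0],0],
  [[0,0,0],0],
  [[0,0,0],0],
  [[0,0,0],0],
  [[0,0,0],0],
])

```text
clock: 7.85
tool_pos: [0.5214, 0.0264, 0.1993]
orientation: [-179.9, 0.0, -78.9]
force: [-9.0, 0.0, 8.2]
opening: 0.027
gripper_force: 10.0
```

>>> send_rows([
  [[0,0,0],0],
  [[0,0,0],0],
  [[0,0,0],0],
  [[0,0,0],0],
  [[0,0,0],0],
], gripper=0)

```text
clock: 8.27
tool_pos: [0.5207, 0.0261, 0.1993]
orientation: [-180.0, -0.0, -78.9]
force: [-0.4, -0.4, 5.2]
opening: 0.0251
gripper_force: 30.0
```

>>> send_rows([
  [[0.008,0,0],0],
  [[0.02,0,0],0],
  [[0.032,0,0],0],
  [[0.044,0,0],0],
  [[0.05,0,0],0],
])

```text
clock: 8.68
tool_pos: [0.5283, -0.0137, 0.1993]
orientation: [-180.0, 0.0, -78.9]
force: [-1.6, 0.9, 7.0]
opening: 0.0251
gripper_force: 30.0
```

>>> send_rows([
  [[0.008,0,0],0],
  [[0.016,0,0],0],
  [[0.024,0,0],0],
  [[0.025,0,0],0],
  [[0.025,0,0],0],
])

```text
clock: 9.1
tool_pos: [0.532, -0.0332, 0.1993]
orientation: [180.0, -0.0, -78.9]
force: [-1.3, -1.0, 6.4]
opening: 0.0253
gripper_force: 30.0
```

Run:
```python
from h import *
o=ctrl.get_obs(); print(o["tool_pos"],o["orientation"],o["force"],o["opening"])
ims=[]
for n in ("top","side","wrist"):
    p=ctrl.snapshot(n); save(p,n+"2"); 
    for k in ("sleeve_mouth","second_long_mark","grip_center"):
        for b in ctrl.boxes_of(p,k)[:1]:
            uv=np.array(b["xy"])*[512,384]; print(n,k,round(b["conf"],2),uv.round(1),atz(p,uv,.157 if k[1]=="e" else .166).round(4))
    c=proj(p,[.508,.075,.16])[0].astype(int); print(n,c)
    if n!="wrist":
        im=cv2.imread("pics/%s2.png"%n)[c[1]-20:c[1]+20,c[0]-25:c[0]+25]; ims.append(cv2.resize(im,(375,300),interpolation=2))
w=cv2.resize(cv2.imread("pics/wrist2.png"),(375,281))
cv2.imwrite("pics/g.png",np.hstack([np.vstack(ims),cv2.copyMakeBorder(w,0,319,0,0,0)]))
```

```text
[ 0.53201323 -0.03323457  0.19927045] [ 1.79988984e+02 -1.26000418e-02 -7.89498191e+01] [-1.34973725 -0.98983907  6.43809445] 0.025312160897828558
top sleeve_mouth 0.62 [218.7 216. ] [0.4579 0.0974 0.166 ]
top second_long_mark 0.52 [273.4 198.9] [ 0.5203 -0.0938  0.157 ]
top grip_center 0.39 [276.3 199.8] [ 0.5162 -0.1033  0.166 ]
top [225 201]
side sleeve_mouth 0.76 [236.8 237.7] [0.4    0.2463 0.166 ]
side second_long_mark 0.78 [262.  198.3] [0.5104 0.0182 0.157 ]
side grip_center 0.49 [265.  195.5] [0.5053 0.0091 0.166 ]
side [250 203]
wrist sleeve_mouth 0.71 [252.3 144. ] [ 0.5436 -0.0927  0.166 ]
wrist second_long_mark 0.73 [250.8 146.6] [ 0.5438 -0.0902  0.157 ]
wrist grip_center 0.77 [251.  142.4] [ 0.5443 -0.0933  0.166 ]
wrist [257 431]
```

View pics/g.png

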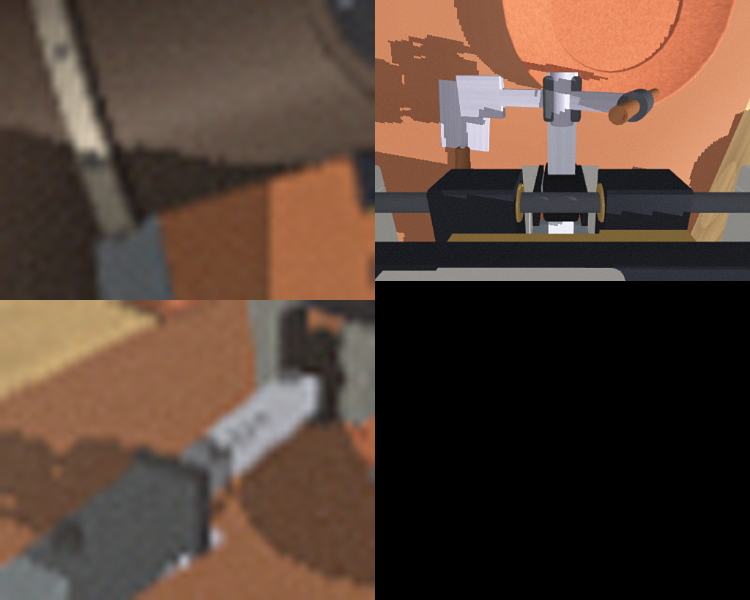

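>>> send_rows([
  [[0.01,0,0],0],
  [[0.025,0,0],0],
  [[0.045,0,0],0],
  [[0.06,0,0],0],
  [[0.068,0,0],0],
])

```text
clock: 10.12
tool_pos: [0.5423, -0.0871, 0.1992]
orientation: [180.0, -0.0, -78.9]
force: [-3.3, 0.9, 8.2]
opening: 0.0253
gripper_force: 30.0
```

>>> send_rows([
  [[0.001,0,0],0],
  [[0.002,0,0],0],
  [[0.003,0,0],0],
  [[0.004,0,0],0],
  [[0.004,0,0],0],
])

```text
clock: 10.53
tool_pos: [0.5427, -0.0895, 0.1993]
orientation: [180.0, -0.0, -78.9]
force: [-2.8, -1.9, 6.8]
opening: 0.0256
gripper_force: 30.0
```

>>> send_rows([
  [[0.0005,0,0],0],
  [[0.001,0,0],0],
  [[0.0015,0,0],0],
  [[0.0015,0,0],0],
  [[0.0015,0,0],0],
])

```text
clock: 10.95
tool_pos: [0.5429, -0.0906, 0.1993]
orientation: [180.0, -0.0, -78.9]
force: [-3.3, -1.2, 8.2]
opening: 0.0249
gripper_force: 30.0
```

>>> send_rows([
  [[0.001,0,0],0],
  [[0.002,0,0],0],
  [[0.002,0,0],0],
  [[0.002,0,0],0],
  [[0.002,0,0],0],
])

```text
clock: 11.37
tool_pos: [0.5432, -0.0922, 0.1993]
orientation: [180.0, -0.0, -78.9]
force: [-3.6, 0.2, 7.8]
opening: 0.0254
gripper_force: 30.0
```

>>> send_rows([
  [[0.001,0,0],0],
  [[0.002,0,0],0],
  [[0.002,0,0],0],
  [[0.002,0,0],0],
  [[0.002,0,0],0],
])

```text
clock: 11.78
tool_pos: [0.5435, -0.0938, 0.1993]
orientation: [180.0, -0.0, -78.9]
force: [-4.8, -0.3, 7.3]
opening: 0.0251
gripper_force: 30.0
```

>>> send_rows([
  [[0.001,0,0],0],
  [[0.002,0,0],0],
  [[0.002,0,0],0],
  [[0.002,0,0],0],
  [[0.002,0,0],0],
])

```text
clock: 12.2
tool_pos: [0.5438, -0.0953, 0.1993]
orientation: [180.0, -0.0, -78.9]
force: [-4.5, -0.2, 9.0]
opening: 0.0253
gripper_force: 30.0
```

>>> send_rows([
  [[0.001,0,0],0],
  [[0.002,0,0],0],
  [[0.002,0,0],0],
  [[0.002,0,0],0],
  [[0.002,0,0],0],
])

```text
clock: 12.62
tool_pos: [0.5439, -0.0959, 0.1992]
orientation: [180.0, 0.1, -78.9]
force: [-4.9, 7.1, 10.1]
opening: 0.0247
gripper_force: 30.0
```

>>> send_rows([
  [[-0.01,0,0],0],
  [[-0.025,0,0],0],
  [[-0.045,0,0],0],
  [[-0.06,0,0],0],
  [[-0.068,0,0],0],
])

```text
clock: 13.03
tool_pos: [0.5338, -0.0427, 0.1993]
orientation: [180.0, -0.0, -78.9]
force: [-1.7, -2.0, 6.1]
opening: 0.0248
gripper_force: 30.0
```

>>> send_rows([
  [[-0.001,0,0],0],
  [[-0.002,0,0],0],
  [[-0.002,0,0],0],
  [[-0.002,0,0],0],
  [[-0.002,0,0],0],
])

```text
clock: 13.45
tool_pos: [0.5336, -0.0417, 0.1993]
orientation: [180.0, 0.0, -78.9]
force: [-3.5, 0.9, 6.9]
opening: 0.0249
gripper_force: 30.0
```

Run:
```python
from h import *
p=ctrl.snapshot("side"); save(p,"s3"); w=ctrl.snapshot("wrist"); save(w,"w3")
print(proj(p,[[.5065,.0876,.166],[.5065-.00,.0876,.157],[.514,.048,.157]]).round(1).tolist())
a=cv2.resize(cv2.imread("pics/s3.png")[180:220,235:285],(750,600),interpolation=2)
b=cv2.resize(cv2.imread("pics/w3.png")[:250],(410,200)); a[400:,340:]=b
cv2.imwrite("pics/i.png",a)
```

```text
[[248.4, 204.0], [248.4, 206.4], [255.1, 201.1]]
```

View pics/i.png

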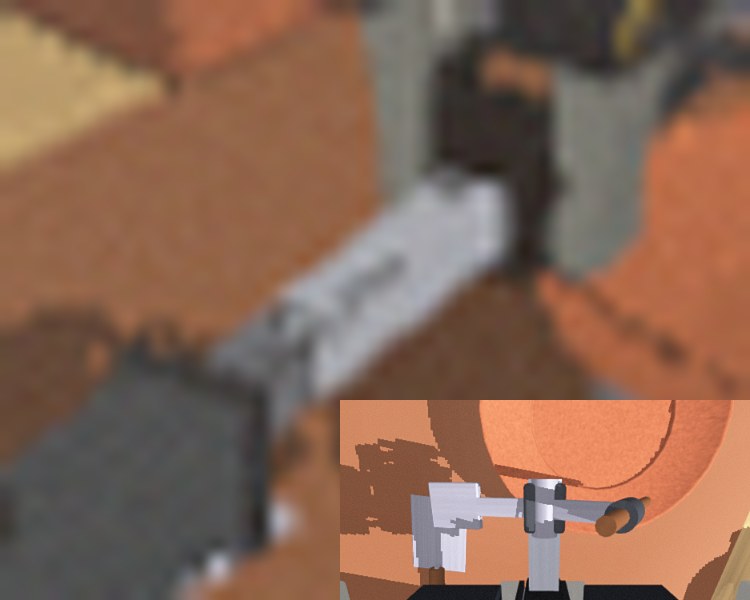

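The pencil is still tilted up, the grip is pinched to 25 mm, and the arm is 55 mm back from its end stop, which puts it at about 0.080 m.

```bash
python3 -c "
from plant import ctrl
print(ctrl.close_job())"
```

```text
the job is handed in; nothing more can be done
None
```

I handed the job in at about 13.5 s with the pencil raised, the grip pinched at 30 N with the lock button in, and the arm about 0.080 m out. I set that distance by touching the end stop and backing off 55 mm, because the scale was too coarse to read in the pictures. The hand-in returned no verdict.

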